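# Light up the doll's crib

### The job

Bedtime in the dollhouse: swivel and tilt the toy spotlight so that its beam points at the middle of the crib, and let go of it. Then grip the spring-return dial on the spotlight's wooden base, turn it clockwise past its first two clicks to the third (the long mark) and hold it there: the lamp only shines while the dial is held, so finish still gripping the dial on the third click, with the lamp still aimed and the crib and the other toys left where they stand.

Things in the scene. Friction and masses are not known exactly. Their poses are not given: they have to be found in the camera images.
- unit: wooden base of the toy spotlight, fixed to the table: 270 (x) x 104 (y) x 40 mm high, origin at the centre of its underside, z up. The spotlight stands at x = +80 mm, y = 0; the dial at x = -80 mm, y = 0. Its +x axis is the way the spotlight faces at swivel 0 (roughly to the robot's left).
- lamp_head (a point): crossing of swivel axis (vertical) and tilt axis (level) inside the aluminium head, 130 mm above the table. Frame turns with the head: +x out of the lens, y along the tilt axis, z to the fin. The beam is the line from here along +x. Head: cylinder 54 mm across (rim 57), from 44 mm behind to 46 mm ahead, between white yoke arms reaching 36 mm (caps 40) to each side and 10 mm above the axis.
- lamp_fin (a point): grip point in the black fin on top of the head, 52 mm along the head's z from lamp_head, same axes. Fin 32 mm long (x), 12 mm thick (y), rigid with the head, from the head's skin (27 mm from the axis) to 71 mm from the axis. Grip it across its thickness, coming along the head's z; lead it round the vertical axis to swivel, round the tilt axis to tilt.
- swivel (a joint): swivel of the spotlight about the vertical axis through lamp_head, rad: 0 = facing the base's +x, positive = counterclockwise from above; range -1.3 to 1.3. Stiff (0.08 N m) and stays where it is left.
- tilt (a joint): tilt of the head, rad: 0 = beam level, positive = lens down (the fin leans forward); range -0.5 to 0.9. Stiff (0.1 N m) and stays where it is left.
- dial (a joint): dial on the base, rad: 0 = at rest, grows clockwise from above. Clicks at 0.35, 0.70, 1.05 (the third, wanted) and 1.40 (end stop). A spring drives it back, 0.06 N m at rest to 0.11 N m at the third click, and the clicks add a ripple of up to 0.035 N m: no click holds it, let go it returns to 0.
- dial_grip (a point): grip point on the white dial's vertical axis, 72 mm above the table; its frame turns with the dial, x = base's x at joint 0. Disc 60 mm across, top 50 mm above the table; on it an upright bar 50 mm long (x), 12 mm thick (y), up to 82 mm above the table. Five marks on the base, clockwise: rest, clicks 1 to 4 (click 3 long); a dark line on the bar's +x half points at them.
- crib_mid (a point): middle of the orange crib, 35 mm above the table: the point to aim at. The crib is loose, 130 (x) x 80 (y) mm with ends 80 mm and slatted sides 60 mm high.
- crib: the orange crib, origin at the centre of its underside
- teapot: white ceramic teapot, 80 mm across, 77 mm high, loose bystander; origin at the centre of its underside
- telephone: red plastic telephone, 100 x 130 x 66 mm, loose bystander; origin at the centre of its underside
- dog: black wooden dog, 120 x 34 x 80 mm, loose bystander; origin on the table under its middle
- lunchbox: aluminium lunchbox, 87 x 122 x 68 mm, with a wire handle up to 88 mm, loose bystander; origin at the centre of its underside
- teacup: white toy cup, 48 mm across, 34 mm high, loose bystander; origin at the centre of its underside
- dresser: grey wooden dresser, 78 x 170 x 132 mm, loose bystander; origin at the centre of its underside
Mind the look-alikes: they are no part of the job. What is shaped like the crib but blue or yellow is not meant.

How it is judged:
On the way, in this order (a step that is already met when the one before it is completed fails the run):
1. the spotlight is aimed at the middle of the crib, the dial still at rest (y of crib_mid in the frame of lamp_head between -0.03 and 0.03 m and z of crib_mid in the frame of lamp_head between -0.03 and 0.03 m and x of crib_mid in the frame of lamp_head above 0.05 m and value of joint dial below 0.15 rad), for 0.3 s.
2. the dial is on its third click (value of joint dial between 0.93 and 1.19 rad), for 0.3 s.
At the end, for the whole second after the job is handed in: The beam line passes within 30 mm, sideways and up or down, of the crib's middle; the dial is held still by the fingers (over 1 N) between 0.93 and 1.19 rad, on its third click; nothing of the robot touches the spotlight (all of step 2 and y of crib_mid in the frame of lamp_head between -0.03 and 0.03 m and z of crib_mid in the frame of lamp_head between -0.03 and 0.03 m and x of crib_mid in the frame of lamp_head above 0.05 m and contact force between the fingers and dial above 1 N and velocity of joint dial between -0.2 and 0.2 rad/s and contact force between each of the arm, the fingers and swivel below 0.5 N); the arm keeps its last pose, push and grip.
It fails at once if the crib is shoved more than 20 mm (distance of crib from where it was at the start of the episode above 0.02 m).
It fails at once if another toy (teapot, telephone, dog, lunchbox, cup, dresser) is pushed more than 30 mm (distance of any of teapot, telephone, dog, lunchbox, teacup, dresser from where it was at the start of the episode above 0.03 m).
It also fails if it takes over 48 s, if anything falls off the work surface, if the arm or the gripper's body presses on something with over 40 N, if the wrist force passes 120 N, or if a joint passes its speed limit or range.

### The arm

A 6-joint arm with a two-finger parallel gripper is mounted at the origin on the work surface. World frame = base frame: x ahead of the robot, y to its left, z up, the work surface at z = 0. Lengths are in m, angles in rad, forces in N, time in s.
With the tool pointing down it reaches from about 0.375 to 0.9 m from the base axis. Payload 3.1 kg.
Tool frame: the origin (TCP) lies at the very end of the fingers, on their centre line; the grasp point (between the pads) lies 19 mm behind it (manip.tcp_to_grasp is the distance from the TCP to the grasp point, in m); z points along the fingers, y is the line along which they close (so a half turn about z gives the same grasp; the last joint's range is limited). The gripper opens to 85 mm and grips with 20 to 120 N. Pads are 22 mm wide; open, the fingers measure 114 mm over their backs; the gripper's body (76 mm by 85 mm) begins 54 mm behind the grasp point. The pads swing forward as they close: fully open they stand 13 mm farther back than shut.
Start: joints at [-1.456, 0.527, 1.433, -0, 1.181, -0.178], TCP at [0.18, -0.598, 0.231] pointing down, gripper open.
Joint ranges: [-3.08, 3.08], [-0.75, 2.2], [0.22, 2.44], [-1.43, 4.57], [0, 2.65], [-2.85, 2.85]. Speed limits (rad/s): [2.79, 2.79, 3.14, 3.14, 3.14, 3.14].

### API

Orientations are given as a unit quaternion [x, y, z, w].
In Python, from station import manip gives the robot as it stands. The module is installed in compiled form; this text tells all that it offers.
- The arm moves only by the tool step_arm, never from a script. Its argument "commands" is one flat list of numbers, 6 for each row, row after row: the shift along the tool's x, y, z in m, then the turn, a rotation vector about the tool's x, y, z in degrees. A call has exactly 10 rows; each row is the pose to reach, as a shift and turn from the pose commanded when the call began, along the tool's axes at that moment; what a row does not reach only later rows make up. A row lasts 1/10 s, in which the tool goes at most 50 mm and 8.59 degrees, less where a joint would pass 70% of its speed; a pose out of reach is approached as far as the arm can. A call with a gripper value outside its range is refused whole. "jaw" is the opening in per cent of the stroke, from 0 (shut) to 100 (fully open), set as the call begins (left out, the last holds). The fingers move at their own pace and stop on an object; "grip_force" is the grip in N (left out, the last holds). Time passes only in rows, so rows that repeat a pose let the fingers close, or fill a call up. It gives the time, the measured TCP pose, the force, the opening and the grip force at its end, in the units of the state.
- manip.sense(): the state, without advancing time (a new reading comes with each control period).
- manip.snapshot(name): name is "scene" or "top" or "wrist"; returns a dict with "pixels" (400x640x3 uint8, blue, green, red), "fx", "fy", "cx", "cy" (pixels), "R" (3x3) and "t" (3): a world point X has camera coordinates R X + t; the wrist camera has in their place "mount" (4x4, takes a point from camera to tool coordinates, whose origin is the TCP and whose axes are the flange's). Camera axes: x right, y down, z forward; pixel columns grow to the right and rows downward; lengths in m; the calibration is good to about 2 mm. A picture is of the moment at which its call begins: read the wrist's pose just before it. There is no depth.
- manip.sign_off(): hands the job in; it is judged then, once.
The state is a dict: "t": time; "q": joint angles; "qd": joint speeds; "tau": joint torques, N m; "tcp_pos": TCP position; "tool_rot": TCP orientation; "force": force on the tool from outside, world axes, zero at the start; "ft_torque": the same for the moment, N m; "finger_gap": opening from 0.0 (shut) to 1.0 (fully open); "gripper_force": force on a finger pad.
Only numpy, scipy, OpenCV 4.12 (cv2) and the standard library are available. Lean on these libraries where they do the work, as an engineer would, in place of code of your own. Each camera call takes 0.05 s, during which the arm holds its last target. There are 200 camera calls.

## Working session

There is one attempt and no reset: what is moved stays moved. The work goes in short steps, Python scripts to look and compute and a tool call to move; the robot and the scene stay as the last step left them, time stands still between calls to the robot, and variables do not carry over. Pictures are saved under pics/ and viewed, at most 10 in all, crops included, and the job is handed in when it is done.

Besides the shell and the picture viewer there is one more tool, called after "Call:" by a JSON object that holds its "fn" and its "kwargs", one argument or row to a line. step_arm: Moves the arm, as the interface text tells. Its arguments: {"type":"object","properties":{"commands":{"type":"array","items":{"type":"number"}},"jaw":{"type":"number"},"grip_force":{"type":"number"}},"required":["commands"]}

```bash
mkdir -p pics; ls; cat > h.py <<'E'
import numpy as np, cv2
from station import manip
from scipy.spatial.transform import Rotation as Rn
def cam(n):
    s=manip.sense(); d=manip.snapshot(n)
    K=(d["fx"],d["fy"],d["cx"],d["cy"])
    if "mount" in d:
        T=np.eye(4); T[:3,:3]=Rn.from_quat(s["tool_rot"]).as_matrix(); T[:3,3]=s["tcp_pos"]
        M=T@np.array(d["mount"]); R=M[:3,:3].T; t=-R@M[:3,3]
    else: R=np.array(d["R"]); t=np.array(d["t"])
    return np.array(d["pixels"]),K,R,t
def ray(c,u,v,z):
    _,K,R,t=c; o=-R.T@t; d=R.T@np.array([(u-K[2])/K[0],(v-K[3])/K[1],1]); return o+d*(z-o[2])/d[2]
def proj(c,X):
    _,K,R,t=c; p=R@np.array(X)+t; return K[0]*p[0]/p[2]+K[2],K[1]*p[1]/p[2]+K[3]
E
python3 - <<'E'
from h import *
for n in("scene","top"):
    c=cam(n); cv2.imwrite(f"pics/{n}0.png",c[0]); print(n,c[1],c[2].round(3).tolist(),(-c[2].T@c[3]).round(3))
E
```

```text
pics
scene (491.597556469082, 491.597556469082, 320.04588512643625, 199.98427521107365) [[0.562, 0.827, -0.017], [0.465, -0.333, -0.821], [-0.685, 0.453, -0.571]] [ 1.516 -0.631  0.946]
top (504.768891518639, 504.768891518639, 324.28073200578416, 199.4051847494467) [[-0.021, -1.0, -0.005], [-0.982, 0.022, -0.185], [0.186, 0.001, -0.983]] [0.241 0.006 1.724]
```

View pics/scene0.png

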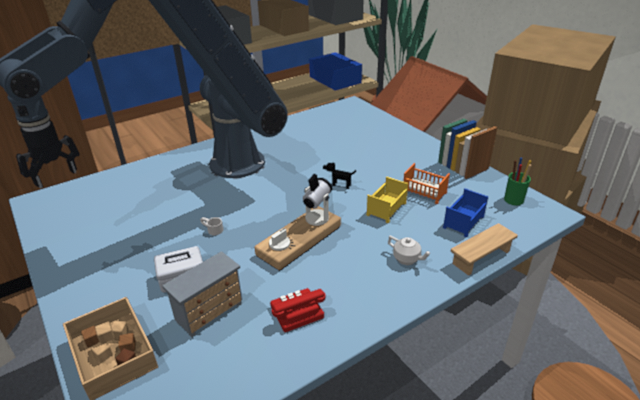

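View pics/top0.png

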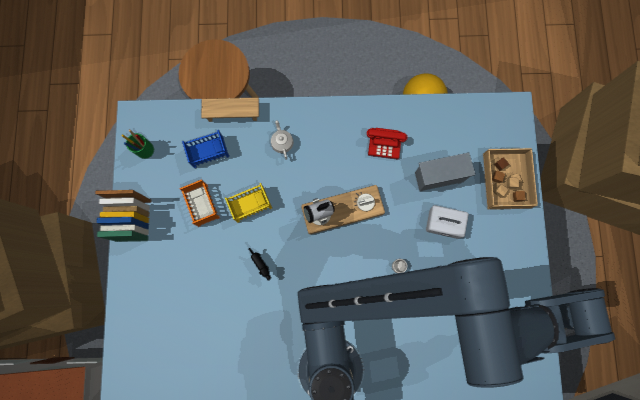

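The scene shows the spotlight unit at about (298,238) and the orange crib at (427,183). In the top view the unit is at about (343,209) and the orange crib at (200,202), between the yellow, blue and dog toys.

```bash
python3 - <<'E'
from h import *
c=cam("top"); im=c[0]; hsv=cv2.cvtColor(im,cv2.COLOR_BGR2HSV)
s=cam("scene")
cv2.imwrite("pics/t1.png",np.vstack([cv2.resize(im[170:250,170:400],None,fx=3.4,fy=3.4,interpolation=cv2.INTER_CUBIC),cv2.resize(s[0][155:275,240:470],None,fx=3.4,fy=3.4,interpolation=cv2.INTER_CUBIC)[:320]]))
def big(m,x0,x1,y0,y1):
    k=np.zeros_like(m);k[y0:y1,x0:x1]=m[y0:y1,x0:x1]
    k=cv2.morphologyEx(k,cv2.MORPH_CLOSE,np.ones((3,3)))
    cs,_=cv2.findContours(k,cv2.RETR_EXTERNAL,cv2.CHAIN_APPROX_NONE); return max(cs,key=cv2.contourArea)
wood=cv2.inRange(hsv,(8,70,70),(22,200,255))
ct=cv2.convexHull(big(wood,290,400,175,245))
P=np.array([ray(c,u,v,0.04)[:2] for u,v in ct[:,0]],np.float32); print("base",cv2.minAreaRect(P))
org=cv2.inRange(hsv,(3,120,60),(18,255,255))
ct=cv2.convexHull(big(org,170,225,170,235)); print(ct[:,0].tolist())
for z in(0.06,.08):
    P=np.array([ray(c,u,v,z)[:2] for u,v in ct[:,0]],np.float32); print("crib",z,cv2.minAreaRect(P))
E
```

```text
base ((0.5244540572166443, -0.054570987820625305), (0.10449208319187164, 0.26681092381477356), 13.92919635772705)
[[201, 180], [206, 184], [207, 185], [219, 217], [218, 218], [200, 225], [197, 225], [193, 223], [192, 222], [180, 189], [180, 188], [181, 187], [196, 181], [199, 180]]
crib 0.06 ((0.554157555103302, 0.4268122613430023), (0.1471572369337082, 0.08902911841869354), 21.074180603027344)
crib 0.08 ((0.5503938794136047, 0.42175695300102234), (0.1453881561756134, 0.08795886486768723), 21.074188232421875)
```

View pics/t1.png

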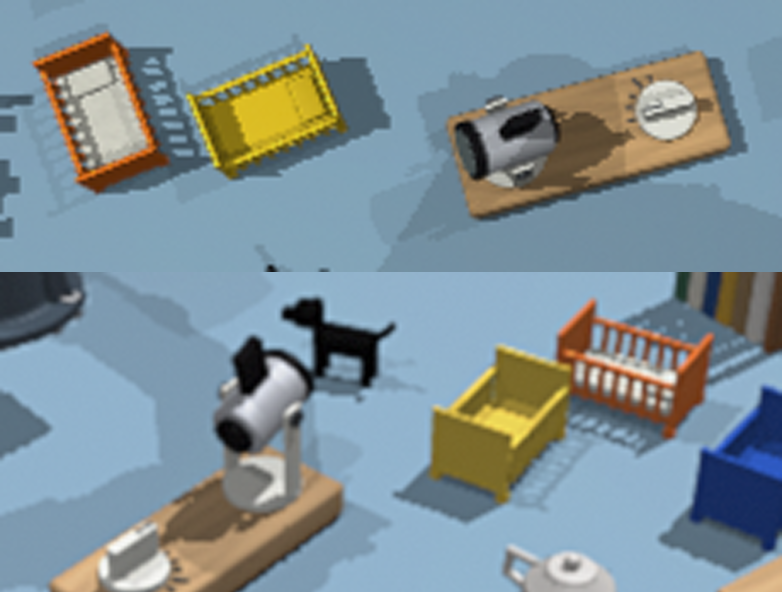

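The lamp head faces left and slightly nose-down in the top crop, with its fin at (515,125). The dial bar is at (667,108), pointing along the base, and the orange crib is clear. Next I compute the poses and the first approach.

```bash
cat >> h.py <<'E'
def cmd(pos,R):
    s=manip.sense(); R0=Rn.from_quat(s["tool_rot"]).as_matrix()
    d=R0.T@(np.array(pos)-s["tcp_pos"]); w=np.degrees(Rn.from_matrix(R0.T@R).as_rotvec()); print("d",d.round(4),"rot",w.round(2)); return d,w
def down(a): # tool z down, tool y axis at angle a (deg, world)
    y=np.array([np.cos(np.radians(a)),np.sin(np.radians(a)),0]); z=np.array([0,0,-1.]); return np.column_stack([np.cross(y,z),y,z])
E
python3 - <<'E'
from h import *
s=manip.sense(); print(Rn.from_quat(s["tool_rot"]).as_matrix().round(3).tolist(), np.array(manip.snapshot("wrist")["mount"]).round(3).tolist())
c=cam("top")
for n,u,v in(("A",180,188),("B",192,222),("C",202,180)): print(n,ray(c,u,v,.08).round(3))
for a in(14,-6,174): cmd([0.5,0.0,0.36],down(a))
E
```

```text
[[0.957, 0.289, -0.0], [0.289, -0.957, 0.001], [0.0, -0.001, -1.0]] [[-0.0, -0.966, -0.26, 0.067], [1.0, -0.001, 0.001, 0.001], [-0.001, -0.26, 0.966, -0.143], [0.0, 0.0, 0.0, 1.0]]
A [0.601 0.487 0.08 ]
B [0.485 0.444 0.08 ]
C [0.626 0.414 0.08 ]
d [ 0.4787 -0.4805 -0.1286] rot [-3.000e-02 -4.000e-02 -8.722e+01]
d [ 0.4787 -0.4805 -0.1286] rot [-3.000e-02 -3.000e-02 -6.722e+01]
d [ 0.4787 -0.4805 -0.1286] rot [-3.0000e-02  4.0000e-02  1.1278e+02]
```

Call:
{"fn": "step_arm", "kwargs": {
  "commands": [0.02,-0.02,-0.03,0,0,-5,0.05,-0.05,-0.05,0,0,-10,0.08,-0.08,-0.07,0,0,-16,0.11,-0.11,-0.09,0,0,-22,0.14,-0.14,-0.11,0,0,-28,0.17,-0.17,-0.13,0,0,-34,0.2,-0.2,-0.13,0,0,-40,0.23,-0.23,-0.13,0,0,-46,0.26,-0.26,-0.13,0,0,-52,0.29,-0.29,-0.13,0,0,-58],
  "jaw": 60
}}

```text
t: 1.3
tcp_pos: [0.3748, -0.2354, 0.3616]
tool_rot: [0.793, 0.609, 0.0, 0.0]
force: [0.9, -0.3, 1.2]
finger_gap: 0.603
gripper_force: 0.0
```

```bash
python3 - <<'E'
from h import *
cmd([0.5,0.0,0.36],down(14))
E
```

```text
d [0.2597 0.06   0.0015] rot [  0.04   0.03 -29.  ]
```

Call:
{"fn": "step_arm", "kwargs": {
  "commands": [0.03,0.007,0,0,0,-4,0.07,0.016,0,0,0,-8,0.11,0.025,0,0,0,-12,0.15,0.035,0,0,0,-16,0.19,0.044,0,0,0,-20,0.23,0.053,0,0,0,-25,0.26,0.06,0,0,0,-29,0.26,0.06,0,0,0,-29,0.26,0.06,0,0,0,-29,0.26,0.06,0,0,0,-29]
}}

```text
t: 2.3
tcp_pos: [0.5001, -0.0026, 0.3612]
tool_rot: [0.618, 0.786, -0.0, -0.0]
force: [-0.7, 0.3, -0.9]
finger_gap: 0.598
gripper_force: 0.0
```

```bash
python3 - <<'E'
from h import *
c=cam("wrist"); cv2.imwrite("pics/w1.png",c[0])
for X in([.505,.023,.13],[.544,-.132,.082],[.505,.023,.201]): print(X,np.round(proj(c,X)))
E
```

```text
[0.505, 0.023, 0.13] [329. 153.]
[0.544, -0.132, 0.082] [328. 255.]
[0.505, 0.023, 0.201] [330. 161.]
```

View pics/w1.png

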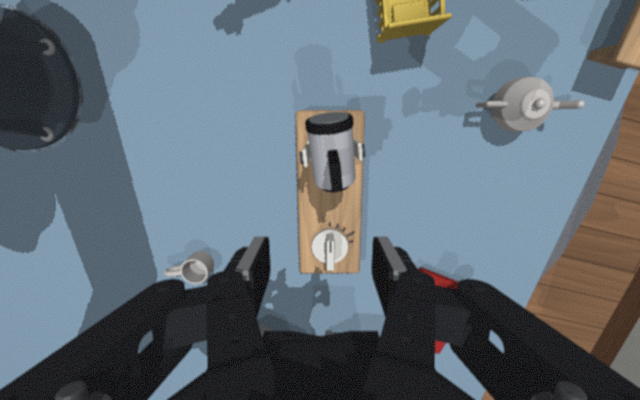

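The wrist view shows the head with lens rim at (329,122), yoke caps at (303,156) and (361,151), and the fin at (335,170). The dial is at (330,247), and the lamp position is confirmed. I'll zoom in on the fin to get its tilt.

```bash
python3 - <<'E'
from h import *
c=cam("wrist"); cv2.imwrite("pics/w2.png",cv2.resize(c[0][105:275,285:375],None,fx=3.5,fy=3.5,interpolation=cv2.INTER_CUBIC))
P=np.array([.505,.023,.13])
for sw in (0.1,):
  for t in(-.5,-.4,-.3,-.2,-.1,0):
    R=Rn.from_euler("z",np.radians(103.9)+sw).as_matrix()@Rn.from_euler("y",t).as_matrix()
    print(t,[tuple(np.round(((np.array(proj(c,P+R@np.array(q)))-[285,105])*3.5)).astype(int)) for q in([.016,0,.071],[-.016,0,.071],[-.016,0,.027],[.016,0,.027],[.046,0,0.028],[-.044,0,.027])])
E
```

```text
-0.5 [(np.int64(166), np.int64(262)), (np.int64(172), np.int64(340)), (np.int64(162), np.int64(251)), (np.int64(155), np.int64(175)), (np.int64(148), np.int64(96)), (np.int64(167), np.int64(310))]
-0.4 [(np.int64(164), np.int64(239)), (np.int64(171), np.int64(326)), (np.int64(162), np.int64(247)), (np.int64(154), np.int64(165)), (np.int64(147), np.int64(80)), (np.int64(167), np.int64(312))]
-0.3 [(np.int64(161), np.int64(215)), (np.int64(170), np.int64(310)), (np.int64(161), np.int64(243)), (np.int64(153), np.int64(155)), (np.int64(145), np.int64(66)), (np.int64(168), np.int64(313))]
-0.2 [(np.int64(159), np.int64(190)), (np.int64(168), np.int64(292)), (np.int64(161), np.int64(238)), (np.int64(152), np.int64(146)), (np.int64(144), np.int64(53)), (np.int64(168), np.int64(312))]
-0.1 [(np.int64(156), np.int64(165)), (np.int64(166), np.int64(271)), (np.int64(160), np.int64(232)), (np.int64(151), np.int64(136)), (np.int64(142), np.int64(41)), (np.int64(168), np.int64(310))]
0 [(np.int64(154), np.int64(139)), (np.int64(164), np.int64(249)), (np.int64(160), np.int64(225)), (np.int64(150), np.int64(127)), (np.int64(141), np.int64(32)), (np.int64(168), np.int64(306))]
```

View pics/w2.png

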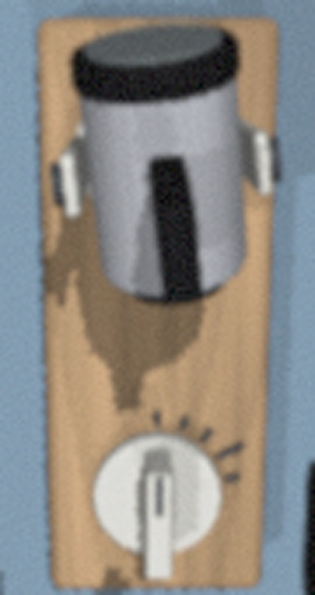

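Fin root is at (167,157) and its back top at (182,297) in the crop, so tilt is about -0.26 and swivel about +0.11. The dial bar points to rest. Working out the grip pose.

```bash
cat >> h.py <<'E'
L=np.array([.507,.0235,.13]); B0=np.radians(103.9)
C=np.array([.555,.427,.035])
def H(sw,t): return Rn.from_euler("z",B0+sw).as_matrix()@Rn.from_euler("y",t).as_matrix()
def tool(sw,t,h): 
    Hm=H(sw,t); return L+h*Hm[:,2], Hm@np.diag([1,-1,-1.])
def aim():
    d=C-L; return np.arctan2(d[1],d[0])-B0, np.arctan2(-d[2],np.hypot(d[0],d[1]))
E
python3 - <<'E'
from h import *
print(aim()); cmd(*tool(.11,-.26,.11)); cmd(*tool(.11,-.26,.035))
E
```

```text
(np.float64(-0.36100344991938194), np.float64(0.22966638877832452))
d [-0.0041  0.0162  0.125 ] rot [ 0.83 14.89 -6.51]
d [0.0151 0.014  0.1975] rot [ 0.83 14.89 -6.51]
```

Call:
{"fn": "step_arm", "kwargs": {
  "commands": [0,0.004,0.02,0.1,2,-1,-0.001,0.008,0.05,0.3,6,-3,-0.002,0.012,0.08,0.5,10,-4.5,-0.004,0.016,0.11,0.7,13,-6,-0.004,0.016,0.125,0.8,14.9,-6.5,-0.004,0.016,0.125,0.8,14.9,-6.5,0.001,0.0155,0.145,0.8,14.9,-6.5,0.001,0.0155,0.145,0.8,14.9,-6.5,0.001,0.0155,0.145,0.8,14.9,-6.5,0.001,0.0155,0.145,0.8,14.9,-6.5],
  "jaw": 50
}}

```text
t: 3.4
tcp_pos: [0.5161, 0.0025, 0.2178]
tool_rot: [0.567, 0.814, 0.075, -0.105]
force: [0.2, 0.2, 0.1]
finger_gap: 0.503
gripper_force: 0.0
```

```bash
python3 - <<'E'
from h import *
cmd(*tool(.11,-.26,.035))
c=cam("wrist"); cv2.imwrite("pics/w3.png",c[0])
for q in([.016,0,.071],[-.016,0,.071],[.016,0,.03],[0,0,0]): print(np.round(proj(c,L+H(.11,-.26)@np.array(q))))
E
```

```text
d [-0.0003 -0.0014  0.0557] rot [0.14 0.1  0.14]
[317. 209.]
[317. 261.]
[317. 192.]
[318. 202.]
```

View pics/w3.png

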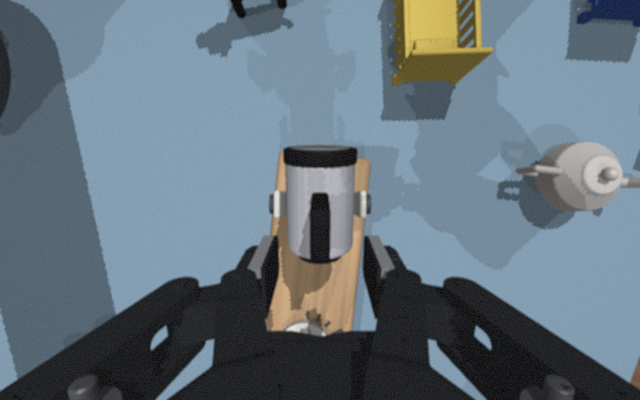

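The fin is centred between the fingers at (320,225), the caps are level at (275,203) and (365,203), and the predicted tilt matches. Descending and gripping.

Call:
{"fn": "step_arm", "kwargs": {
  "commands": [0,0,0.015,0,0,0,0,0,0.03,0,0,0,0,0,0.045,0,0,0,0,0,0.055,0,0,0,0,0,0.055,0,0,0,0,0,0.055,0,0,0,0,0,0.055,0,0,0,0,0,0.055,0,0,0,0,0,0.055,0,0,0,0,0,0.055,0,0,0]
}}

```text
t: 4.45
tcp_pos: [0.5107, 0.0159, 0.1634]
tool_rot: [0.567, 0.814, 0.075, -0.106]
force: [0.2, -0.4, 0.8]
finger_gap: 0.5
gripper_force: 0.0
```

Call:
{"fn": "step_arm", "kwargs": {
  "commands": [0,0,0,0,0,0,0,0,0,0,0,0,0,0,0,0,0,0,0,0,0,0,0,0,0,0,0,0,0,0,0,0,0,0,0,0,0,0,0,0,0,0,0,0,0,0,0,0,0,0,0,0,0,0,0,0,0,0,0,0],
  "jaw": 0,
  "grip_force": 40
}}

```text
t: 5.45
tcp_pos: [0.5106, 0.016, 0.1633]
tool_rot: [0.567, 0.814, 0.075, -0.106]
force: [-0.1, 0.3, 3.3]
finger_gap: 0.134
gripper_force: 43.1
```

```bash
python3 - <<'E'
from h import *
s=manip.sense(); print({k:np.round(s[k],3) for k in("tcp_pos","force","ft_torque","finger_gap","gripper_force")})
R0=Rn.from_quat(s["tool_rot"]).as_matrix(); print("head now angle",np.degrees(np.arctan2(R0[1,0],R0[0,0]))-103.9, np.degrees(np.arcsin(-R0[2,0])))
a,b=aim()
for f in np.linspace(.1,1,10): cmd(*tool(.11+f*(a-.11),-.26+f*(b+.26),.035))
E
```

```text
{'tcp_pos': array([0.511, 0.016, 0.163]), 'force': array([-0.115,  0.284,  3.314]), 'ft_torque': array([-0.108,  0.024, -0.07 ]), 'finger_gap': np.float64(0.134), 'gripper_force': np.float64(43.098)}
head now angle 6.417211246926897 -14.908960111035832
d [ 0.0011 -0.0011 -0.0007] rot [-0.59 -2.82  2.73]
d [ 0.0029 -0.0013 -0.0006] rot [-1.09 -5.62  5.39]
d [ 0.0046 -0.0013 -0.0004] rot [-1.46 -8.42  8.07]
d [ 0.0063 -0.0012 -0.0001] rot [ -1.7  -11.21  10.78]
d [ 0.0079 -0.0009  0.0003] rot [ -1.81 -13.98  13.51]
d [ 0.0095 -0.0004  0.0007] rot [ -1.79 -16.74  16.25]
d [0.011  0.0002 0.0013] rot [ -1.63 -19.48  19.01]
d [0.0125 0.0009 0.0018] rot [ -1.34 -22.2   21.79]
d [0.0138 0.0018 0.0025] rot [ -0.92 -24.89  24.57]
d [0.015  0.0029 0.0032] rot [ -0.36 -27.55  27.35]
```

Call:
{"fn": "step_arm", "kwargs": {
  "commands": [0.0015,0,0,-0.6,-2.8,2.7,0.0033,0,0.0001,-1.1,-5.6,5.4,0.005,0,0.0003,-1.5,-8.4,8.1,0.0067,0.0001,0.0006,-1.7,-11.2,10.8,0.0083,0.0004,0.001,-1.8,-14,13.5,0.01,0.0009,0.0014,-1.8,-16.7,16.2,0.0115,0.0015,0.002,-1.6,-19.5,19,0.013,0.0022,0.0025,-1.3,-22.2,21.8,0.0143,0.003,0.0031,-0.9,-24.9,24.6,0.0155,0.004,0.0038,-0.4,-27.6,27.3]
}}

```text
t: 6.45
tcp_pos: [0.5087, 0.0319, 0.1632]
tool_rot: [0.743, 0.66, -0.087, 0.078]
force: [0.4, -2.9, -4.3]
finger_gap: 0.13
gripper_force: 42.3
```

Call:
{"fn": "step_arm", "kwargs": {
  "commands": [0,0,0,0,0,0,0,0,0,0,0,0,0,0,0,0,0,0,0,0,0,0,0,0,0,0,0,0,0,0,0,0,0,0,0,0,0,0,0,0,0,0,0,0,0,0,0,0,0,0,0,0,0,0,0,0,0,0,0,0]
}}

```text
t: 7.45
tcp_pos: [0.5087, 0.0321, 0.1633]
tool_rot: [0.742, 0.66, -0.086, 0.077]
force: [1.6, -5.0, -6.6]
finger_gap: 0.136
gripper_force: 41.8
```

```bash
python3 - <<'E'
from h import *
s=manip.sense(); print({k:np.round(s[k],3) for k in("tcp_pos","force","ft_torque","finger_gap","gripper_force")})
R0=Rn.from_quat(s["tool_rot"]).as_matrix(); Lh=np.array(s["tcp_pos"])+.035*R0[:,2]; print("lamp",Lh,"crib in head",(np.diag([1,-1,-1.])@R0.T@(C-Lh)).round(4))
c=cam("wrist"); cv2.imwrite("pics/w4.png",c[0]); print(proj(c,C))
E
```

```text
{'tcp_pos': array([0.509, 0.032, 0.163]), 'force': array([ 1.599, -4.985, -6.621]), 'ft_torque': array([-0.618, -0.362,  0.172]), 'finger_gap': np.float64(0.136), 'gripper_force': np.float64(41.796)}
lamp [0.50775215 0.02411914 0.12918694] crib in head [4.164e-01 3.000e-04 1.000e-03]
(np.float64(314.5471984831207), np.float64(-1269.4938529472024))
```

View pics/w4.png

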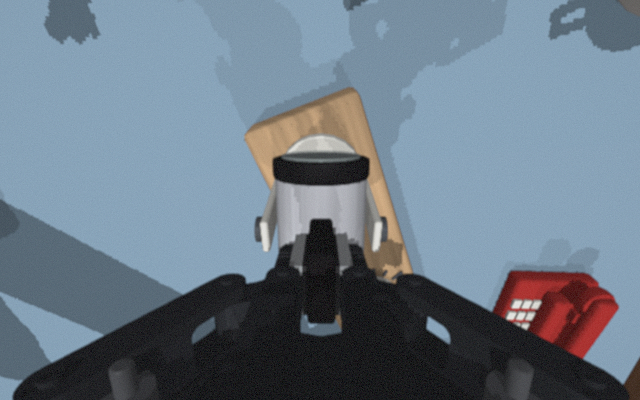

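The fin is still gripped at (320,265), and the head turned with it: the caps are level at (262,230) and (380,230). Releasing and backing off to check the aim.

Call:
{"fn": "step_arm", "kwargs": {
  "commands": [0,0,0,0,0,0,0,0,0,0,0,0,0,0,0,0,0,0,0,0,0,0,0,0,0,0,0,0,0,0,0,0,0,0,0,0,0,0,-0.01,0,0,0,0,0,-0.03,0,0,0,0,0,-0.055,0,0,0,0,0,-0.055,0,0,0],
  "jaw": 50
}}

```text
t: 8.5
tcp_pos: [0.5126, 0.0455, 0.2205]
tool_rot: [0.742, 0.66, -0.083, 0.079]
force: [0.5, -0.3, 0.2]
finger_gap: 0.499
gripper_force: 0.0
```

```bash
python3 - <<'E'
from h import *
c=cam("wrist"); cv2.imwrite("pics/w5.png",cv2.resize(c[0][100:300,220:420],None,fx=3,fy=3,interpolation=cv2.INTER_CUBIC))
L2=np.array([.508,.024,.13])
for sw in(-.36,-.3):
 for t in(.13,.18,.23,.28):
  print(sw,t,[tuple(((np.array(proj(c,L2+H(sw,t)@np.array(q)))-[220,100])*3).astype(int).tolist()) for q in([.016,0,.071],[-.016,0,.071],[.016,0,.027],[.046,0,.028],[-.044,0,.027],[0,.04,0],[0,-.04,0])])
E
```

```text
-0.36 0.13 [(283, 365), (285, 508), (285, 286), (284, 162), (287, 503), (139, 308), (434, 307)]
-0.36 0.18 [(283, 346), (285, 495), (285, 280), (284, 154), (287, 503), (139, 308), (434, 307)]
-0.36 0.23 [(283, 327), (284, 481), (285, 274), (284, 147), (287, 502), (139, 308), (434, 307)]
-0.36 0.28 [(283, 308), (284, 466), (285, 267), (285, 140), (287, 502), (139, 308), (434, 307)]
-0.3 0.13 [(276, 365), (287, 508), (280, 287), (271, 163), (296, 502), (140, 316), (434, 299)]
-0.3 0.18 [(274, 347), (285, 495), (280, 280), (271, 154), (296, 503), (140, 316), (434, 299)]
-0.3 0.23 [(273, 328), (284, 481), (280, 274), (271, 147), (295, 502), (140, 316), (434, 299)]
-0.3 0.28 [(272, 309), (283, 466), (280, 267), (271, 140), (295, 501), (140, 316), (434, 299)]
```

View pics/w5.png

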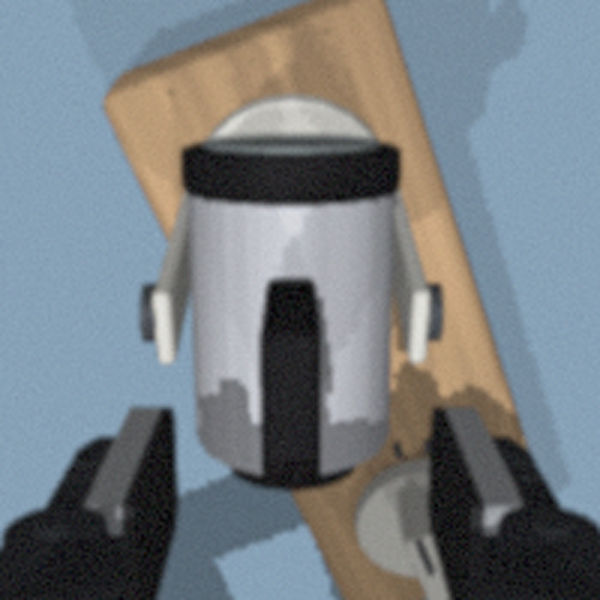

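The head is clear of the fingers, with caps level at (150,310) and (432,312). The fin root at (293,282) and fin back at (291,480) match swivel ≈ -0.36 and tilt ≈ 0.21. I'll check the crib estimate in both views and plan the dial approach.

```bash
python3 - <<'E'
from h import *
th=np.radians(20.5)+0; d=np.array([np.cos(th),np.sin(th)]); n=np.array([-d[1],d[0]])
pts=[np.r_[C[:2]+a*.065*d+b*.04*n,z] for a in(-1,1) for b in(-1,1) for z in(0,.08)]
for nme in("scene","top"):
    c=cam(nme); m=cv2.inRange(cv2.cvtColor(c[0],cv2.COLOR_BGR2HSV),(3,150,80),(14,255,255))
    k=np.zeros_like(m); u,v=np.round(proj(c,C)).astype(int); k[v-35:v+35,u-35:u+35]=m[v-35:v+35,u-35:u+35]
    P=np.array([proj(c,p) for p in pts]); print(nme,cv2.boundingRect(k),P.min(0).round(1),(np.ptp(P,axis=0)).round(1))
print(manip.sense()["q"]); cmd([.513,.04,.30],down(-7)); cmd([.545,-.132,.30],down(14)); cmd([.545,-.132,.16],down(14))
E
```

```text
scene (404, 164, 45, 40) [400.7 162.7] [48.3 42.4]
top (180, 180, 39, 46) [179.9 179. ] [40.6 47.8]
[ 0.00232194  0.42921245  1.69545886 -0.26280502  1.05969517  0.25373533]
d [-0.0234  0.0039 -0.0798] rot [ 0.05 13.19  0.27]
d [-0.186   0.0558 -0.0417] rot [ -2.37  13.05 -20.63]
d [-0.1541  0.0558  0.0946] rot [ -2.37  13.05 -20.63]
```

Call:
{"fn": "step_arm", "kwargs": {
  "commands": [-0.005,0.001,-0.03,0,1,0,-0.015,0.003,-0.065,0,4,0,-0.04,0.01,-0.075,-0.5,6,-4,-0.08,0.022,-0.065,-1,8,-8,-0.12,0.035,-0.055,-1.5,10,-12,-0.155,0.046,-0.045,-2,12,-16,-0.186,0.056,-0.042,-2.4,13.1,-20.6,-0.177,0.056,-0.002,-2.4,13.1,-20.6,-0.166,0.056,0.045,-2.4,13.1,-20.6,-0.16,0.056,0.07,-2.4,13.1,-20.6],
  "jaw": 60
}}

```text
t: 9.65
tcp_pos: [0.5425, -0.1319, 0.1808]
tool_rot: [0.617, 0.787, -0.0, -0.004]
force: [-0.5, 0.3, -0.5]
finger_gap: 0.602
gripper_force: 0.0
```

Call:
{"fn": "step_arm", "kwargs": {
  "commands": [0,0,0,0,0,0,0,0,0,0,0,0,0,0,0,0,0,0,0,0,0,0,0,0,0,0,0,0,0,0,0,0,0,0,0,0,0,0,0,0,0,0,0,0,0,0,0,0,0,0,0,0,0,0,0,0,0,0,0,0]
}}

```text
t: 10.65
tcp_pos: [0.5457, -0.1322, 0.1854]
tool_rot: [0.616, 0.788, 0.001, 0.0]
force: [0.2, -0.3, 0.6]
finger_gap: 0.603
gripper_force: 0.0
```

```bash
python3 - <<'E'
from h import *
D=[.545,-.132,.056]; cmd(D,down(14))
c=cam("wrist"); cv2.imwrite("pics/w6.png",c[0])
for X in([.545,-.132,.05],[.545,-.132,.082]): print(np.round(proj(c,X)))
E
```

```text
d [ 0.0003 -0.0007  0.1294] rot [ 0.06 -0.04 -0.03]
[319. 189.]
[319. 198.]
```

View pics/w6.png

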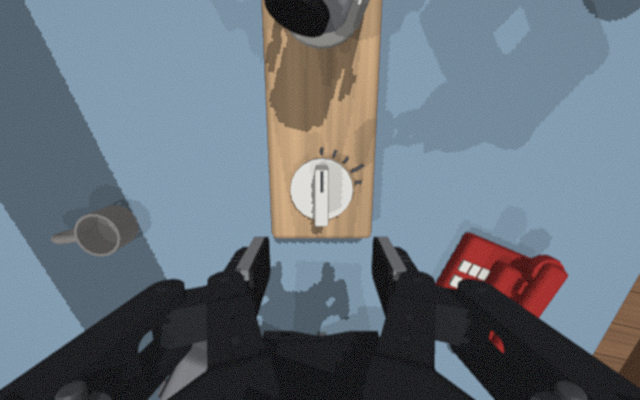

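The dial disc is at (322,190) with the bar vertical in the image, 3 px or less off the prediction. Descending, gripping and turning.

Call:
{"fn": "step_arm", "kwargs": {
  "commands": [0,0.0005,0.03,0,0,0,0,0.0005,0.06,0,0,0,0,0.0005,0.09,0,0,0,0,0.0005,0.11,0,0,0,0,0.0005,0.12,0,0,0,0,0.0005,0.129,0,0,0,0,0.0005,0.129,0,0,0,0,0.0005,0.129,0,0,0,0,0.0005,0.129,0,0,0,0,0.0005,0.129,0,0,0]
}}

```text
t: 11.7
tcp_pos: [0.5468, -0.1323, 0.0574]
tool_rot: [0.616, 0.788, 0.001, 0.001]
force: [0.0, -0.1, 0.3]
finger_gap: 0.604
gripper_force: 0.0
```

Call:
{"fn": "step_arm", "kwargs": {
  "commands": [0,0,0,0,0,0,0,0,0,0,0,0,0,0,0,0,0,0,0,0,0,0,0,0,0,0,0,0,0,0,0,0,0,0,0,0,0,0,0,0,0,0,0,0,0,0,0,0,0,0,0,0,0,0,0,0,0,0,0,0],
  "jaw": 0,
  "grip_force": 60
}}

```text
t: 12.7
tcp_pos: [0.5463, -0.132, 0.0568]
tool_rot: [0.616, 0.788, 0.001, 0.0]
force: [-0.9, -0.6, 4.3]
finger_gap: 0.13
gripper_force: 58.9
```

```bash
python3 - <<'E'
from h import *
s=manip.sense(); print({k:np.round(s[k],3) for k in("t","q","tcp_pos","force","ft_torque","finger_gap","gripper_force")})
cmd([.545,-.132,.056],down(14))
E
```

```text
{'t': np.float64(12.7), 'q': array([-0.437,  0.701,  1.723,  0.002,  0.717, -0.682]), 'tcp_pos': array([ 0.546, -0.132,  0.057]), 'force': array([-0.936, -0.646,  4.329]), 'ft_torque': array([0.074, 0.23 , 0.015]), 'finger_gap': np.float64(0.13), 'gripper_force': np.float64(58.932)}
d [ 0.0004 -0.0013  0.0008] rot [ 0.08 -0.02 -0.03]
```

Call:
{"fn": "step_arm", "kwargs": {
  "commands": [0,0,0,0,0,4,0,0,0,0,0,9,0,0,0,0,0,15,0,0,0,0,0,21,0,0,0,0,0,27,0,0,0,0,0,33,0,0,0,0,0,39,0,0,0,0,0,45,0,0,0,0,0,50,0,0,0,0,0,54]
}}

```text
t: 13.7
tcp_pos: [0.5461, -0.132, 0.0568]
tool_rot: [0.907, 0.421, 0.0, -0.0]
force: [-2.2, 0.8, 6.0]
finger_gap: 0.129
gripper_force: 59.1
```

Call:
{"fn": "step_arm", "kwargs": {
  "commands": [0,0,0,0,0,3,0,0,0,0,0,5,0,0,0,0,0,7,0,0,0,0,0,7,0,0,0,0,0,7,0,0,0,0,0,7,0,0,0,0,0,7,0,0,0,0,0,7,0,0,0,0,0,7,0,0,0,0,0,7]
}}

```text
t: 14.7
tcp_pos: [0.546, -0.132, 0.0568]
tool_rot: [0.93, 0.367, 0.0, -0.0]
force: [-1.9, 0.2, 4.9]
finger_gap: 0.128
gripper_force: 59.2
```

```bash
python3 - <<'E'
from h import *
s=manip.sense(); print({k:np.round(s[k],3) for k in("t","qd","tcp_pos","force","ft_torque","finger_gap","gripper_force")})
R0=Rn.from_quat(s["tool_rot"]).as_matrix(); print("tool y angle",np.degrees(np.arctan2(R0[1,1],R0[0,1])))
a=cv2.resize(cam("wrist")[0],(400,250)); b=cam("top")[0][160:260,170:410]; d=cam("scene")[0][155:275,240:470]
z=np.zeros((600,800,3),np.uint8); b=cv2.resize(b,(720,300)); z[300:600,:720]=b; z[:250,:400]=a; z[:209,400:800]=cv2.resize(d,(400,209)); cv2.imwrite("pics/f.png",z)
E
```

```text
{'t': np.float64(14.7), 'qd': array([-0.   ,  0.001,  0.003, -0.   , -0.   ,  0.001]), 'tcp_pos': array([ 0.546, -0.132,  0.057]), 'force': array([-1.918,  0.211,  4.921]), 'ft_torque': array([0.059, 0.221, 0.103]), 'finger_gap': np.float64(0.128), 'gripper_force': np.float64(59.198)}
tool y angle -46.9874873204275
```

View pics/f.png

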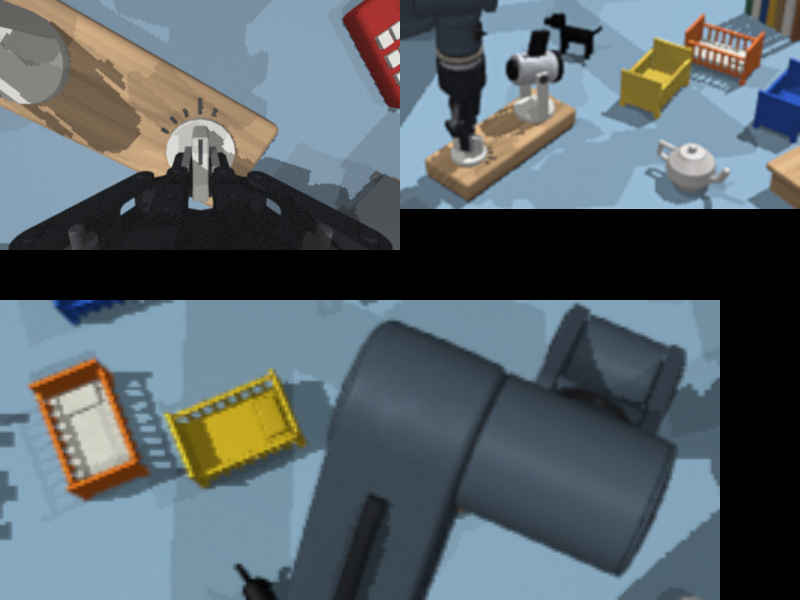

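The dial line at (201,150) points to the long mark at (201,103). The lamp faces the orange crib, and the crib, yellow bed, dog and teapot still stand where they were. Handing in.

```bash
python3 -c "
from station import manip
print(manip.sign_off())"
```

```text
the job is handed in; nothing more can be done
None
```

I aimed the spotlight at the middle of the orange crib and let it go. The dial is gripped at about 59 N and held on its third click (about 1.06 rad), and I handed the job in at about 15 s; no verdict was returned.

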